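# Gauge a sleeve and sort it before laser marking

## Robot

A 6-joint arm with a two-finger parallel gripper is mounted at the origin on the work surface. World frame = base frame: x ahead of the robot, y to its left, z up, the work surface at z = 0. Lengths are in m, angles in degrees, forces in N, time in s.
With the tool pointing down it reaches from about 0.375 to 0.975 m from the base axis. Payload 3.8 kg.
Tool frame: the origin (TCP) lies midway between the tips of the shut fingers; the grasp point (between the pads) lies 19 mm behind it; z points along the fingers, x is the direction in which the jaws open and shut, and the axes are right-handed (so a half turn about z gives the same grasp; the last joint's range is limited). The gripper opens to 85 mm and grips with 20 to 120 N. Pads are 22 mm wide; open, the fingers measure 114 mm over their backs; the gripper's body (76 mm by 85 mm) begins 54 mm behind the grasp point. The pads swing forward as they close: fully open they stand 13 mm farther back than shut.
Start: joints at [67.271, 15.12, 91.902, -0, 72.978, -2.114], TCP at [0.238, 0.632, 0.231] pointing down, gripper open.
Joint ranges: [-150.88, 150.88], [-54.13, 125.18], [17.81, 147.31], [-75.09, 255.09], [0, 152.58], [-146.25, 146.25]. Speed limits (degrees/s): [147.25, 147.25, 180, 180, 180, 180].

## Interface

Orientations are given as a 3x3 rotation matrix whose columns are the frame's x, y, z axes.
In Python, from rig import env gives the robot as it stands. The module is installed in compiled form; this text tells all that it offers.
- The arm moves only by the shell command python3 -m crank 'ROWS'. ROWS is JSON, a list of rows, each a list of 7 numbers: the turn, a rotation vector about the tool's x, y, z each as a share of 90 degrees, from -1 to 1, then the shift along the tool's x, y, z each as a share of 0.3 m, from -1 to 1, then the opening, from 0 (shut) to 1 (fully open). A call has exactly 8 rows; each row shifts and turns the pose as measured when the row begins, along the tool's axes as they then stand; what a row does not reach is not made up. A row lasts 1/8 s, in which the tool goes at most 62.5 mm and 10.7 degrees, less where a joint would pass 70% of its speed; a pose out of reach is approached as far as the arm can. A call with a number of a shift or a turn outside -1 to 1 is refused whole. A call with a gripper value outside its range is refused whole. The fingers move at their own pace and stop on an object; the grip force is fixed at half the most. Time passes only in rows, so rows that do not move let the fingers close, or fill a call up. It gives the time, the measured TCP pose, the force and the opening at its end, in the units of the state.
- env.sense(): the state, without advancing time (a new reading comes with each control period).
- env.get_image(name): name is "scene" or "top" or "wrist"; returns a dict with "color" (384x512x3 uint8, red, green, blue), "mtx" (3x3 intrinsics, pixels), "extrinsics" (4x4, takes a point from camera to world coordinates); the wrist camera has in their place "T_tool_cam" (4x4, takes a point from camera to tool coordinates, whose origin is the TCP and whose axes are the tool frame's). Camera axes: x right, y down, z forward; pixel columns grow to the right and rows downward; lengths in m; the calibration is good to about 2 mm. A picture is of the moment at which its call begins: read the wrist's pose just before it. There is no depth.
- env.job_done(): hands the job in, once; it reports no verdict.
The state is a dict: "time_s": time; "joint_positions": joint angles; "qvel": joint speeds; "tau": joint torques, N m; "eef_pos": TCP position; "tcp_rot": TCP orientation; "ft_force": force on the tool from outside, world axes, zero at the start; "ft_torque": the same for the moment, N m; "grip_width": finger opening in m.
Only numpy, scipy, OpenCV 4.12 (cv2) and the standard library are available. Lean on these libraries where they do the work, as an engineer would, in place of code of your own. Each camera call takes 0.05 s, during which the arm holds its last target. There are 200 camera calls.

## Task

Take the aluminium sleeve that stands on the square black pad of the gauge station and try it on the upright gauge pin: lower it straight down over the pin as far as it goes by itself. If it goes down all the way to the plate, lift it off again and stand it upright in the large bay of the blue tray; if it stops on the pin's tapered nose, lift it off and stand it upright in the small bay. Leave the other sleeve standing where it waits.

Things in the scene. Friction and masses are not known exactly. Their poses are not given: they have to be found in the camera images.
- sleeve_wide: Wide-bored sleeve: slides over the pin down to the plate. Upright aluminium tube, outside 40 mm diameter, 60 mm tall, through bore 27 mm, about 110 g. Origin: centre of its underside, z along the bore. Starts on the station's black pad, or else (untested) on a round steel disc (90 mm across) to the robot's right; both supports are 10 mm high.
- sleeve_tight: Tight sleeve: stops on the pin's nose, underside about 59 mm above the bench. Upright aluminium tube, outside 40 mm diameter, 60 mm tall, through bore 16 mm, about 170 g. Origin: centre of its underside, z along the bore. Starts on the station's black pad, or else (untested) on a round steel disc (90 mm across) to the robot's right; both supports are 10 mm high.
- station: Fixed aluminium plate 100 x 250 x 10 mm (x, y, z), origin at the centre of its underside, on the bench. Steel gauge pin at its own (0, +70) mm: 20 mm diameter up to 56 mm above the bench, then a nose tapering to 4 mm at the tip, 70 mm above the bench. Flush square black pad, 72 mm, at (0, -70) mm: the sleeve to test stands on it, up to 10 mm off centre, underside 10 mm above the bench.
- tray: Fixed blue tray 325 x 160 mm (x, y), walls 30 mm high, 5 mm thick, floor 5 mm thick; origin at the centre of its underside, on the bench. A cross wall makes two bays: large (180 x 150 mm inside, centre at the tray's x = -67 mm, y = 0, nearer the robot) for sleeves that fit, small (130 x 150 mm inside, centre at x = +92 mm, y = 0) for sleeves that do not.

How it is judged (in metres and radians):
On the way:
1. wide sleeve over the pin, underside within 10 mm of the plate, or tight sleeve resting on the nose, underside 35 to 56 mm above the plate; within 10 mm of the pin axis, upright within 14 degrees (((x of sleeve_wide in the frame of station between -0.01 and 0.01 m and y of sleeve_wide in the frame of station between 0.06 and 0.08 m and z of sleeve_wide in the frame of station between 0.005 and 0.02 m and angle between sleeve_wide's own z axis and vertical below 0.25 rad) or (x of sleeve_tight in the frame of station between -0.01 and 0.01 m and y of sleeve_tight in the frame of station between 0.06 and 0.08 m and z of sleeve_tight in the frame of station between 0.045 and 0.066 m and angle between sleeve_tight's own z axis and vertical below 0.25 rad and contact force between sleeve_tight and station above 0.3 N))), for 0.2 s.
At the end, for the whole second after the job is handed in: The tested sleeve stands upright (within 11 degrees) and at rest on the floor of the right tray bay: the large bay if it was the wide-bored sleeve, the small bay if it was the tight one. The other sleeve, which was not on the pad, stands within 20 mm of where it started (((x of sleeve_wide in the frame of tray between -0.155 and 0.02 m and y of sleeve_wide in the frame of tray between -0.075 and 0.075 m and z of sleeve_wide in the frame of tray between -0.002 and 0.015 m and angle between each of sleeve_wide, sleeve_tight's own z axis and vertical below 0.2 rad and linear speed of sleeve_wide below 0.02 m/s and distance of sleeve_tight from where it was at the start of the episode below 0.02 m and horizontal distance between sleeve_tight and station above 0.13 m) or (x of sleeve_tight in the frame of tray between 0.03 and 0.155 m and y of sleeve_tight in the frame of tray between -0.075 and 0.075 m and z of sleeve_tight in the frame of tray between -0.002 and 0.015 m and angle between each of sleeve_tight, sleeve_wide's own z axis and vertical below 0.2 rad and linear speed of sleeve_tight below 0.02 m/s and distance of sleeve_wide from where it was at the start of the episode below 0.02 m and horizontal distance between sleeve_wide and station above 0.13 m))); the robot touches nothing.
It also fails if it takes over 48 s, if anything falls off the work surface, if the arm or the gripper's body presses on something with over 40 N, if the wrist force passes 120 N, or if a joint passes its speed limit or range.

## Working session

There is one attempt and no reset: what is moved stays moved. The work goes in short steps, Python scripts to look and compute and a shell command to move; the robot and the scene stay as the last step left them, time stands still between calls to the robot, and variables do not carry over. Pictures are saved under pics/ and viewed, about 8 in all and at most 12, crops included, and the job is handed in when it is done.

```bash
mkdir -p pics; cat > h.py <<'E'
from rig import env
import numpy as np, cv2
def snap(name, fn):
    s=env.sense(); d=env.get_image(name)
    if 'extrinsics' in d: T=np.array(d['extrinsics'])
    else:
        W=np.eye(4); W[:3,:3]=s['tcp_rot']; W[:3,3]=s['eef_pos']; T=W@np.array(d['T_tool_cam'])
    cv2.imwrite('pics/'+fn+'.png', d['color'][:,:,::-1]); np.savez('pics/'+fn+'.npz',K=d['mtx'],T=T)
    return d['color'],np.array(d['mtx']),T
def load(fn):
    z=np.load('pics/'+fn+'.npz'); return z['K'],z['T']
def px2w(uv,z,K,T):
    r=T[:3,:3]@np.linalg.inv(K)@np.array([uv[0],uv[1],1.]); return T[:3,3]+r*(z-T[2,3])/r[2]
def w2px(p,K,T):
    c=np.linalg.inv(T)@np.append(p,1); q=K@c[:3]; return q[:2]/q[2]
E
python3 - <<'E'
from h import *
print(env.sense())
a,K,T=snap('top','top0'); print(K,T)
b,K,T=snap('scene','scene0')
E
```

```text
{'time_s': 0.0, 'joint_positions': array([ 6.72709909e+01,  1.51688146e+01,  9.19826260e+01, -4.49993364e-04,
        7.29787143e+01, -2.11347741e+00]), 'qvel': array([-0.07897298,  0.00811773,  0.04795271,  0.02774112, -0.09633079,
       -0.02133611]), 'tau': array([-1.17214979e-03, -5.15120137e+01, -3.67304778e+01, -1.39841550e-04,
        1.33248285e-02,  7.54050433e-06]), 'eef_pos': array([0.23737021, 0.63108445, 0.22995316]), 'tcp_rot': array([[ 3.52092234e-01,  9.35964903e-01, -8.70769862e-04],
       [ 9.35962555e-01, -3.52093302e-01, -2.09812227e-03],
       [-2.27036105e-03, -7.62754268e-05, -9.99997420e-01]]), 'ft_force': array([-0.44020595, -0.07189502, -0.65427106]), 'ft_torque': array([ 0.02556666, -0.00908544, -0.0059966 ]), 'grip_width': 0.08579645691527278}
[[492.80492064   0.         255.25638008]
 [  0.         492.80492064 187.50932289]
 [  0.           0.           1.        ]] [[ 0.02308038 -0.98552577  0.16794718  0.35534112]
 [-0.99951985 -0.02622128 -0.01650786 -0.02958251]
 [ 0.02067271 -0.16748553 -0.98565777  1.13514987]
 [ 0.          0.          0.          1.        ]]
```

View pics/top0.png

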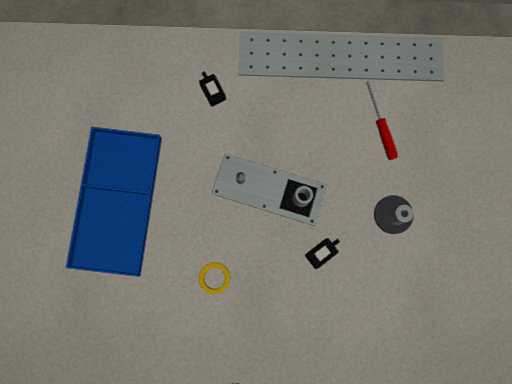

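View pics/scene0.png

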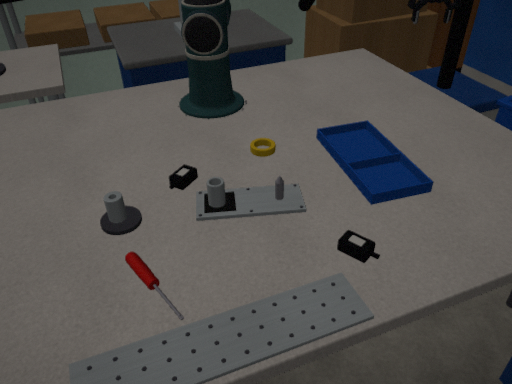

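The top view shows the tray with corners (93,127), (161,135), (140,275) and (67,267). The station's pin is near (240,178), the pad sleeve near (303,196) with a visibly wide bore, and the waiting sleeve is on the disc near (404,213). I'll zoom in on the station.

```bash
python3 - <<'E'
from h import *
im=cv2.imread('pics/top0.png'); c=cv2.resize(im[145:235,205:335],None,fx=6,fy=6,interpolation=cv2.INTER_CUBIC); cv2.imwrite('pics/crop.png',c)
K,T=load('top0')
def P(u,v,z): return np.round(px2w((u,v),z,K,T),4)[:2]
g=im.astype(int); blue=((g[:,:,0]-g[:,:,2])>60).astype(np.uint8)
cs,_=cv2.findContours(blue,0,2); c=max(cs,key=cv2.contourArea); r=cv2.minAreaRect(c); print('tray',r)
print([P(*p,0.03) for p in cv2.boxPoints(r)])
print([P(*p,0.01) for p in [(226.5,154),(327,184.5),(315,225),(213,193)]])
print('tip',P(241,175,.07),'sleeve top',P(304.5,194,.07))
E
```

```text
tray ((113.20376586914062, 201.18679809570312), (73.72118377685547, 145.29563903808594), 8.820380210876465)
[array([0.3547, 0.3643]), array([0.6827, 0.3418]), array([0.6606, 0.1728]), array([0.334 , 0.2035])]
[array([0.6248, 0.0207]), array([ 0.5586, -0.2151]), array([ 0.4635, -0.1874]), array([0.5316, 0.0488])]
tip [ 0.5639 -0.0154] sleeve top [ 0.5253 -0.1557]
```

View pics/crop.png

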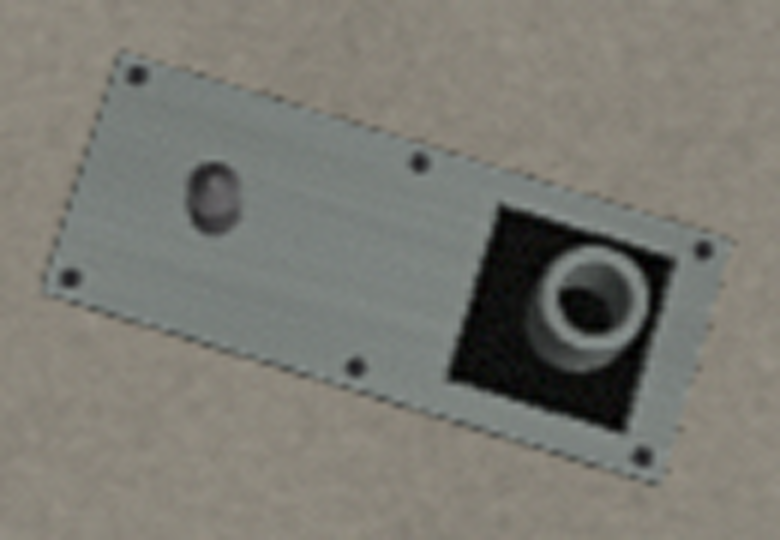

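```bash
cat >> h.py <<'E'
def go(p):
    s=env.sense(); d=np.array(s['tcp_rot']).T@(np.array(p)-s['eef_pos'])
    print('at',np.round(s['eef_pos'],4),'need share',np.round(d/.3,3),'rows>=',round(np.linalg.norm(d)/.0625,1),'w',round(s['grip_width'],4),'F',np.round(s['ft_force'],1),'t',s['time_s'])
E
python3 - <<'E'
from h import *
K,T=load('top0')
def P(u,v,z): return px2w((205+u/6-.42,145+v/6-.42),z,K,T)[:2]
c=np.array([P(*p,.01) for p in [(122,52),(735,240),(660,485),(42,292)]]); print(c)
o=c.mean(0); y=(c[0]+c[3]-c[1]-c[2]); y/=np.linalg.norm(y); a=np.degrees(np.arctan2(y[1],y[0])); print('st',o,'yang',a,'len',np.linalg.norm(c[0]-c[1]),np.linalg.norm(c[1]-c[2]))
print('pin',o+.07*y,'tip px',P(215,190,.068),'sleeve',P(595,298,.07))
E
```

```text
[[ 0.62650408  0.02447548]
 [ 0.55840943 -0.21529461]
 [ 0.46256828 -0.18642482]
 [ 0.5309501   0.05203413]]
st [ 0.54460797 -0.08130245] yang 74.07237261444979 len 0.2492520276551005 0.10009490575965309
pin [ 0.56381758 -0.01398982] tip px [ 0.56147705 -0.01416217] sleeve [ 0.52468313 -0.15405784]
```

```bash
python3 -m crank '[[0,0,0,-0.15,0.13,0,1],[0,0,0,-0.15,0.13,0,1],[0,0,0,-0.15,0.13,0,1],[0,0,0,-0.15,0.13,0,1],[0,0,0,-0.15,0.13,0,1],[0,0,0,-0.15,0.13,0,1],[0,0,0,-0.15,0.13,0,1],[0,0,0,-0.15,0.13,0,1]]'; python3 -c "
from h import *
go([.525,-.155,.2])"
```

```text
time_s: 1.1
eef_pos: [0.4048, 0.1738, 0.2266]
tcp_rot: [[0.344, 0.939, -0.002], [0.939, -0.344, -0.006], [-0.007, -0.0, -1.0]]
ft_force: [1.2, -0.3, 0.4]
grip_width: 0.0857
at [0.4048 0.1738 0.2266] need share [-0.891  0.753  0.094] rows>= 5.6 w 0.0857 F [ 1.2 -0.3  0.4] t 1.1
```

```bash
python3 -m crank '[[0,0,0,-0.13,0.11,0.01,1],[0,0,0,-0.13,0.11,0.01,1],[0,0,0,-0.13,0.11,0.01,1],[0,0,0,-0.13,0.11,0.01,1],[0,0,0,-0.13,0.11,0.01,1],[0,0,0,-0.13,0.11,0.01,1],[0,0,0,-0.12,0.1,0.01,1],[0,0,0,0,0,0,1]]'; python3 -c "
from h import *
go([.525,-.155,.2])
i,K,T=snap('wrist','w1'); print(K,T)"
```

```text
time_s: 2.1
eef_pos: [0.5265, -0.1736, 0.2042]
tcp_rot: [[0.35, 0.937, -0.003], [0.937, -0.35, -0.005], [-0.006, -0.002, -1.0]]
ft_force: [0.3, 0.7, -0.1]
grip_width: 0.0852
at [ 0.5265 -0.1736  0.2042] need share [ 0.056 -0.026  0.014] rows>= 0.3 w 0.0852 F [ 0.3  0.7 -0.1] t 2.1
[[335.3877496    0.         251.34410971]
 [  0.         335.3877496  188.58034726]
 [  0.           0.           1.        ]] [[ 0.34920409  0.88857085  0.29748672  0.44801584]
 [ 0.93702861 -0.32915999 -0.11675227 -0.14487445]
 [-0.00582193  0.31952394 -0.94756032  0.34665879]
 [ 0.          0.          0.          1.        ]]
```

View pics/w1.png

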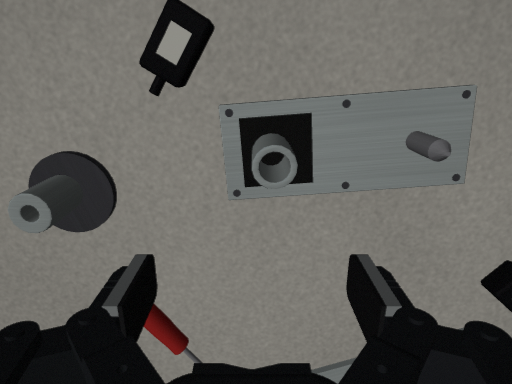

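The wrist view shows the pad sleeve's top ring at (274,166) with a wide bore, so it is the wide one. The waiting sleeve, at (31,212), has the small bore. The pin tip is near (446,150) and the plate corners are (219,105), (476,86), (466,183) and (230,199).

```bash
python3 - <<'E'
from h import *
K,T=load('w1')
P=lambda u,v,z: px2w((u,v),z,K,T)[:2]
c=np.array([P(*p,.01) for p in [(476.5,86),(219,105),(229.5,200),(466.5,183)]])
o=c.mean(0); y=(c[0]+c[3]-c[1]-c[2]); y/=np.linalg.norm(y)
print(c,'st',o,np.degrees(np.arctan2(y[1],y[0])),'len',np.linalg.norm(c[0]-c[1]),np.linalg.norm(c[1]-c[2]))
print('pin',o+.07*y,'tip',P(446,150,.069),'sleeve',P(274,166.5,.07))
go([*P(274,166.5,.07),.12])
E
```

```text
[[ 0.53148872  0.05181376]
 [ 0.46191136 -0.18589458]
 [ 0.55768155 -0.21282792]
 [ 0.62634553  0.02751462]] st [ 0.54435679 -0.07984853] 73.87134455630769 len 0.24768177707048966 0.09948534223307187
pin [ 0.56380245 -0.0126037 ] tip [ 0.55988599 -0.01416744] sleeve [ 0.52298478 -0.1539493 ]
at [ 0.5259 -0.1721  0.2042] need share [ 0.055 -0.03   0.28 ] rows>= 1.4 w 0.0851 F [-0.1  0.2  0.3] t 2.15
```

```bash
python3 -m crank '[[0,0,0,0.055,-0.03,0.07,1],[0,0,0,0,0,0.07,1],[0,0,0,0,0,0.07,1],[0,0,0,0,0,0.07,1],[0,0,0,0,0,0,1],[0,0,0,0,0,0,1],[0,0,0,0,0,0,1],[0,0,0,0,0,0,1]]'; python3 -c "
from h import *
go([.5235,-.154,.031])"
```

```text
time_s: 3.15
eef_pos: [0.5213, -0.1456, 0.1204]
tcp_rot: [[0.343, 0.939, -0.003], [0.939, -0.343, -0.002], [-0.002, -0.002, -1.0]]
ft_force: [0.7, 0.6, 0.1]
grip_width: 0.0851
at [ 0.5213 -0.1456  0.1204] need share [-0.023  0.017  0.298] rows>= 1.4 w 0.0851 F [0.7 0.6 0.1] t 3.15
```

```bash
python3 -m crank '[[0,0,0,-0.023,0.017,0.05,1],[0,0,0,0,0,0.05,1],[0,0,0,0,0,0.05,1],[0,0,0,0,0,0.05,1],[0,0,0,0,0,0.04,1],[0,0,0,0,0,0,1],[0,0,0,0,0,0,1],[0,0,0,0,0,0,1]]'; python3 -c "
from h import *
go([.5235,-.154,.031])"
```

```text
time_s: 4.15
eef_pos: [0.5233, -0.1548, 0.0427]
tcp_rot: [[0.344, 0.939, -0.004], [0.939, -0.344, -0.001], [-0.002, -0.003, -1.0]]
ft_force: [0.7, 0.8, -0.3]
grip_width: 0.0855
at [ 0.5233 -0.1548  0.0427] need share [ 0.003 -0.     0.039] rows>= 0.2 w 0.0855 F [ 0.7  0.8 -0.3] t 4.15
```

```bash
python3 -m crank '[[0,0,0,0,0,0.04,1],[0,0,0,0,0,0,1],[0,0,0,0,0,0,0],[0,0,0,0,0,0,0],[0,0,0,0,0,0,0],[0,0,0,0,0,0,0],[0,0,0,0,0,0,0],[0,0,0,0,0,0,0]]'; python3 -c "
from h import *
go([.5235,-.154,.131])"
```

```text
time_s: 5.15
eef_pos: [0.5246, -0.1552, 0.0316]
tcp_rot: [[0.344, 0.939, -0.001], [0.939, -0.344, -0.002], [-0.002, -0.0, -1.0]]
ft_force: [0.3, -0.3, -0.0]
grip_width: 0.0393
at [ 0.5246 -0.1552  0.0316] need share [ 0.002 -0.005 -0.331] rows>= 1.6 w 0.0393 F [ 0.3 -0.3 -0. ] t 5.15
```

```bash
python3 -m crank '[[0,0,0,0,0,-0.07,0],[0,0,0,0,0,-0.07,0],[0,0,0,0,0,-0.07,0],[0,0,0,0,0,-0.07,0],[0,0,0,0,0,-0.04,0],[0,0,0,0,0,0,0],[0,0,0,0,0,0,0],[0,0,0,0,0,0,0]]'; python3 -c "
from h import *
go([.563-.03,-.0135-.105,.126])
go([.563,-.0135,.126])
snap('wrist','w2')"
```

```text
time_s: 6.15
eef_pos: [0.5214, -0.154, 0.1262]
tcp_rot: [[0.344, 0.939, -0.009], [0.939, -0.344, 0.0], [-0.003, -0.008, -1.0]]
ft_force: [0.1, -0.3, -0.9]
grip_width: 0.0394
at [ 0.5214 -0.154   0.1262] need share [ 0.124 -0.004  0.   ] rows>= 0.6 w 0.0394 F [ 0.1 -0.3 -0.9] t 6.15
at [ 0.5214 -0.154   0.1262] need share [ 0.487 -0.031 -0.   ] rows>= 2.3 w 0.0394 F [ 0.1 -0.3 -0.9] t 6.15
```

View pics/w2.png

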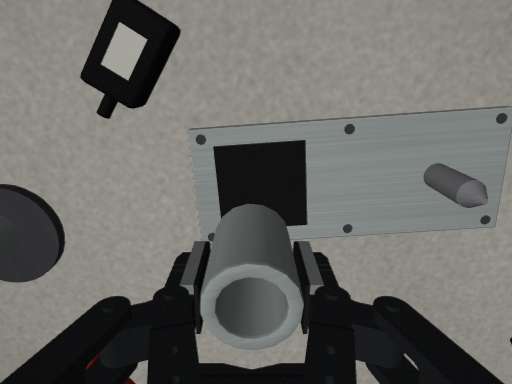

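The sleeve is held with its top ring centred at (252,306), between the pads. The pin tip is at (486,196) and the pad is clear.

```bash
python3 - <<'E'
from h import *
K,T=load('w2')
P=lambda u,v,z: px2w((u,v),z,K,T)[:2]
tip=P(486,196,.069); s=P(251.5,306.5,.1646)
print('tip',tip,'sleeve',s)
# pin silhouette check: project hypotheses
for p in [(.563,-.0135),(.561,-.0145),tip]:
    print(p,[np.round(w2px([*p,z],K,T),1) for z in(.01,.056,.07)])
c=np.array([P(*p,.01) for p in [(512,107),(189,129),(496,226)]]); print(c)
E
```

```text
tip [ 0.56068679 -0.01205266] sleeve [ 0.51907388 -0.15434835]
(0.563, -0.0135) [array([435.8, 174.5]), array([471.5, 193.3]), array([485.2, 200.5])]
(0.561, -0.0145) [array([434.1, 172.7]), array([469.5, 191.1]), array([483.2, 198.2])]
[ 0.56068679 -0.01205266] [array([437.1, 171.3]), array([473.1, 189.5]), array([487.1, 196.5])]
[[ 0.52995761  0.04977562]
 [ 0.46176778 -0.18495695]
 [ 0.62532893  0.02587866]]
```

```bash
python3 -m crank '[[0,0,0,0.08,-0.005,0,0],[0,0,0,0.08,-0.005,0,0],[0,0,0,0.08,-0.005,0,0],[0,0,0,0.08,-0.005,0,0],[0,0,0,0.08,-0.005,0,0],[0,0,0,0.06,-0.005,0,0],[0,0,0,0,0,0,0],[0,0,0,0,0,0,0]]'; python3 -c "
from h import *
go([.563,-.0127,.126])"
```

```text
time_s: 7.2
eef_pos: [0.5582, -0.0179, 0.1204]
tcp_rot: [[0.345, 0.939, -0.018], [0.939, -0.345, 0.001], [-0.005, -0.017, -1.0]]
ft_force: [0.5, -0.6, -0.8]
grip_width: 0.039
at [ 0.5582 -0.0179  0.1204] need share [ 0.022  0.009 -0.019] rows>= 0.1 w 0.039 F [ 0.5 -0.6 -0.8] t 7.2
```

```bash
python3 -m crank '[[-0.006,0,0,0.012,0.006,-0.01,0],[-0.006,0,0,0.01,0.005,-0.009,0],[0,0,0,0,0,0,0],[0,0,0,0,0,0,0],[0,0,0,0,0,0,0],[0,0,0,0,0,0,0],[0,0,0,0,0,0,0],[0,0,0,0,0,0,0]]'; python3 - <<'E'
from h import *
go([.563,-.0127,.126])
snap('wrist','w3'); snap('scene','s3'); snap('top','t3')
a=cv2.imread('pics/w3.png'); b=cv2.imread('pics/s3.png')
b=cv2.resize(b[130:230,220:340],(480,400),interpolation=cv2.INTER_CUBIC)
t=cv2.imread('pics/t3.png'); t=cv2.resize(t[130:230,190:310],(300,250))
cv2.imwrite('pics/c3.png',b); cv2.imwrite('pics/w3c.png',np.hstack([cv2.resize(a[150:384,130:400],(405,351)),b[:351,:395]]))
E
```

```text
time_s: 8.2
eef_pos: [0.5636, -0.0145, 0.1265]
tcp_rot: [[0.347, 0.938, 0.001], [0.938, -0.347, -0.007], [-0.006, 0.003, -1.0]]
ft_force: [0.6, 0.3, -1.3]
grip_width: 0.0391
at [ 0.5636 -0.0145  0.1265] need share [ 0.005 -0.004  0.002] rows>= 0.0 w 0.0391 F [ 0.6  0.3 -1.3] t 8.2
```

View pics/w3c.png

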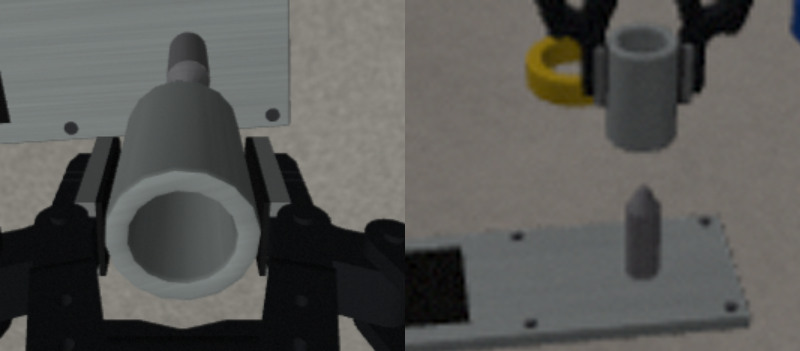

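The wrist crop shows the pin almost in line with the held sleeve, about 2 mm towards tool +x. The scene crop shows the sleeve directly above the pin (641 vs 643 in crop pixels).

```bash
python3 -m crank '[[0,0,0,0.005,-0.003,0,0],[0,0,0,0,0,0,0],[0,0,0,0,0,0.04,0],[0,0,0,0,0,0.04,0],[0,0,0,0,0,0.04,0],[0,0,0,0,0,0.03,0],[0,0,0,0,0,0,0],[0,0,0,0,0,0,0]]'; python3 -c "
from h import *
go([.563,-.0127,.034])"
```

```text
time_s: 9.35
eef_pos: [0.5623, -0.0129, 0.0768]
tcp_rot: [[0.347, 0.938, -0.002], [0.938, -0.347, -0.007], [-0.007, 0.001, -1.0]]
ft_force: [0.6, -0.3, -1.3]
grip_width: 0.0389
at [ 0.5623 -0.0129  0.0768] need share [0.002 0.002 0.143] rows>= 0.7 w 0.0389 F [ 0.6 -0.3 -1.3] t 9.35
```

```bash
python3 -m crank '[[0,0,0,0.001,0.001,0.03,0],[0,0,0,0,0,0.03,0],[0,0,0,0,0,0.03,0],[0,0,0,0,0,0.03,0],[0,0,0,0,0,0.02,0],[0,0,0,0,0,0,0],[0,0,0,0,0,0,0],[0,0,0,0,0,0,0]]'; python3 - <<'E'
from h import *
go([.563,-.0127,.034])
snap('wrist','w4'); snap('scene','s4'); a=cv2.imread('pics/w4.png'); b=cv2.imread('pics/s4.png')
b=cv2.resize(b[130:230,220:340],(480,400),interpolation=cv2.INTER_CUBIC)
cv2.imwrite('pics/w4c.png',np.hstack([cv2.resize(a[150:384,130:400],(405,351)),b[:351,:395]]))
E
```

```text
time_s: 10.35
eef_pos: [0.5634, -0.0131, 0.0326]
tcp_rot: [[0.347, 0.938, -0.0], [0.938, -0.347, -0.007], [-0.006, 0.002, -1.0]]
ft_force: [0.3, -0.5, -1.0]
grip_width: 0.0393
at [ 0.5634 -0.0131  0.0326] need share [ 0.001 -0.002 -0.005] rows>= 0.0 w 0.0393 F [ 0.3 -0.5 -1. ] t 10.35
```

View pics/w4c.png

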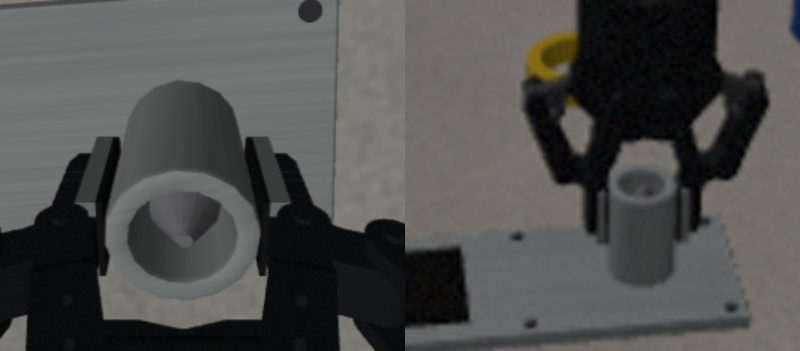

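The crop shows the pin inside the bore and the sleeve practically on the plate, with no contact force. I'll let go briefly so it settles by itself, then grip again.

```bash
python3 -m crank '[[0,0,0,0,0,0,0.6],[0,0,0,0,0,0,0.6],[0,0,0,0,0,0,0.6],[0,0,0,0,0,0,0],[0,0,0,0,0,0,0],[0,0,0,0,0,0,0],[0,0,0,0,0,0,0],[0,0,0,0,0,0,0]]' && python3 -m crank '[[0,0,0,0,0,-0.06,0],[0,0,0,0,0,-0.06,0],[0,0,0,0,0,-0.06,0],[0,0,0,0,0,-0.06,0],[0,0,0,0,0,-0.06,0],[0,0,0,0,0,-0.03,0],[0,0,0,0,0,0,0],[0,0,0,0,0,0,0]]'
python3 - <<'E'
from h import *
# tray pose from top image: fit corners z=.03 from min-area rect was skewed; use approx quad
K,T=load('top0'); im=cv2.imread('pics/top0.png').astype(int)
m=((im[:,:,0]-im[:,:,2])>60).astype(np.uint8); cs,_=cv2.findContours(m,0,2); c=max(cs,key=cv2.contourArea)
q=cv2.approxPolyDP(cv2.convexHull(c),6,True)[:,0]; print(q.tolist())
w=np.array([px2w(p,.03,K,T)[:2] for p in q]); print(w)
cw=cv2.minAreaRect(np.array([px2w(p[0],.03,K,T)[:2] for p in c],np.float32)); print(cw)
for p in [(.5055,.2706)]: pass
o=w.mean(0); print('o',o,'crosswall px',px2w((83,187),.03,K,T),px2w((153,194),.03,K,T))
E
```

```text
time_s: 11.45
eef_pos: [0.5648, -0.0132, 0.0342]
tcp_rot: [[0.347, 0.938, 0.003], [0.938, -0.347, -0.007], [-0.005, 0.005, -1.0]]
ft_force: [0.2, -0.2, 1.0]
grip_width: 0.0393
time_s: 12.45
eef_pos: [0.5651, -0.0124, 0.1419]
tcp_rot: [[0.347, 0.938, 0.006], [0.938, -0.347, -0.007], [-0.005, 0.008, -1.0]]
ft_force: [0.5, 0.3, -0.3]
grip_width: 0.0391
[[91, 127], [160, 138], [138, 275], [66, 267]]
[[0.67513808 0.33410083]
 [0.65354151 0.17413734]
 [0.34178992 0.20509203]
 [0.35546631 0.36361175]]
((0.5078468918800354, 0.26864558458328247), (0.16232334077358246, 0.3236122727394104), 84.60452270507812)
o [0.50648395 0.26923549] crosswall px [0.53446338 0.34101683 0.03      ] [0.52262269 0.18266466 0.03      ]
```

```bash
python3 -m crank '[[-0.004,0,0,0.11,-0.1,0,0],[0,0,0,0.11,-0.1,0,0],[0,0,0,0.11,-0.1,0,0],[0,0,0,0.11,-0.1,0,0],[0,0,0,0.11,-0.1,0,0],[0,0,0,0.11,-0.1,0,0],[0,0,0,0.09,-0.1,0,0],[0,0,0,0,0,0,0]]'; python3 - <<'E'
from h import *
go([.4413,.2753,.03])
snap('wrist','w5')
E
```

```text
time_s: 13.45
eef_pos: [0.4388, 0.2776, 0.1299]
tcp_rot: [[0.35, 0.937, -0.001], [0.937, -0.35, -0.013], [-0.013, 0.004, -1.0]]
ft_force: [1.4, -1.1, -0.3]
grip_width: 0.0388
at [0.4388 0.2776 0.1299] need share [-0.     0.009  0.333] rows>= 1.6 w 0.0388 F [ 1.4 -1.1 -0.3] t 13.45
```

View pics/w5.png

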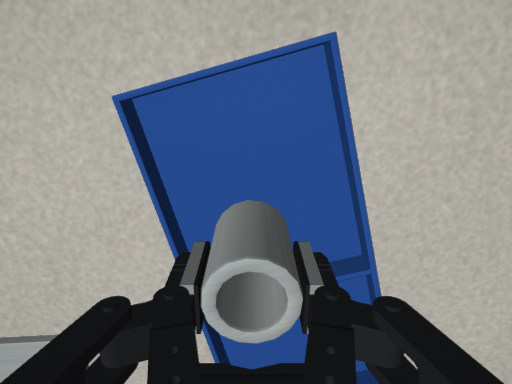

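The sleeve hangs at (252,300), well inside the large bay. The cross wall is near (350,270), and the walls are clear of the fingers.

```bash
python3 -m crank '[[0,0.009,0,0,0.009,0.06,0],[0,0,0,0,0,0.06,0],[0,0,0,0,0,0.06,0],[0,0,0,0,0,0.05,0],[0,0,0,0,0,0.03,0],[0,0,0,0,0,0.02,0],[0,0,0,0,0,0,0],[0,0,0,0,0,0,0]]'; python3 -c "
from h import *
go([.4413,.2753,.029])"
```

```text
time_s: 14.5
eef_pos: [0.4438, 0.2713, 0.0406]
tcp_rot: [[0.355, 0.935, 0.003], [0.935, -0.355, -0.003], [-0.002, 0.004, -1.0]]
ft_force: [0.2, -0.4, -1.5]
grip_width: 0.0389
at [0.4438 0.2713 0.0406] need share [ 0.01  -0.013  0.039] rows>= 0.2 w 0.0389 F [ 0.2 -0.4 -1.5] t 14.5
```

```bash
python3 -m crank '[[0,0,0,0,0,0.012,0],[0,0,0,0,0,0.012,0],[0,0,0,0,0,0.008,0],[0,0,0,0,0,0.003,0],[0,0,0,0,0,0,0],[0,0,0,0,0,0,0],[0,0,0,0,0,0,0],[0,0,0,0,0,0,0]]'; python3 -c "
from h import *
go([.4413,.2753,.029])"
```

```text
time_s: 15.5
eef_pos: [0.4448, 0.272, 0.0309]
tcp_rot: [[0.354, 0.935, 0.006], [0.935, -0.354, -0.002], [0.0, 0.006, -1.0]]
ft_force: [0.6, -0.6, -1.7]
grip_width: 0.0391
at [0.4448 0.272  0.0309] need share [ 0.006 -0.015  0.006] rows>= 0.1 w 0.0391 F [ 0.6 -0.6 -1.7] t 15.5
```

Lower by about 1.5 mm, release, and go up.

```bash
python3 -m crank '[[0,0,0,0,0,0.005,0],[0,0,0,0,0,0,0],[0,0,0,0,0,0,0.5],[0,0,0,0,0,0,0.6],[0,0,0,0,0,0,0.8],[0,0,0,0,0,0,0.9],[0,0,0,0,0,0,0.9],[0,0,0,0,0,0,0.9]]' && python3 -m crank '[[0,0,0,0,0,-0.05,0.9],[0,0,0,0,0,-0.1,0.9],[0,0,0,0,0,-0.1,0.9],[0,0,0,0,0,-0.1,0.9],[0,0,0,0,0,-0.1,0.9],[0,0,0,0,0,-0.1,0.9],[0,0,0,0,0,0,0.9],[0,0,0,0,0,0,0.9]]'; python3 - <<'E'
from h import *
go([.4413,.2753,.2])
snap('scene','s6'); snap('wrist','w6')
a=cv2.imread('pics/w6.png'); b=cv2.imread('pics/s6.png')
cv2.imwrite('pics/c6.png',np.vstack([np.hstack([cv2.resize(a,(400,300)),cv2.resize(b,(400,300))]),cv2.resize(b[100:220,60:460],(800,240))]))
E
```

```text
time_s: 16.5
eef_pos: [0.4455, 0.2724, 0.0299]
tcp_rot: [[0.354, 0.935, 0.007], [0.935, -0.354, -0.001], [0.001, 0.007, -1.0]]
ft_force: [-0.1, 0.2, -0.6]
grip_width: 0.077
time_s: 17.5
eef_pos: [0.4445, 0.2728, 0.2065]
tcp_rot: [[0.354, 0.935, 0.011], [0.935, -0.354, 0.001], [0.005, 0.01, -1.0]]
ft_force: [-0.2, -0.3, 0.1]
grip_width: 0.0764
at [0.4445 0.2728 0.2065] need share [ 0.004 -0.013  0.022] rows>= 0.1 w 0.0764 F [-0.2 -0.3  0.1] t 17.5
```

View pics/c6.png

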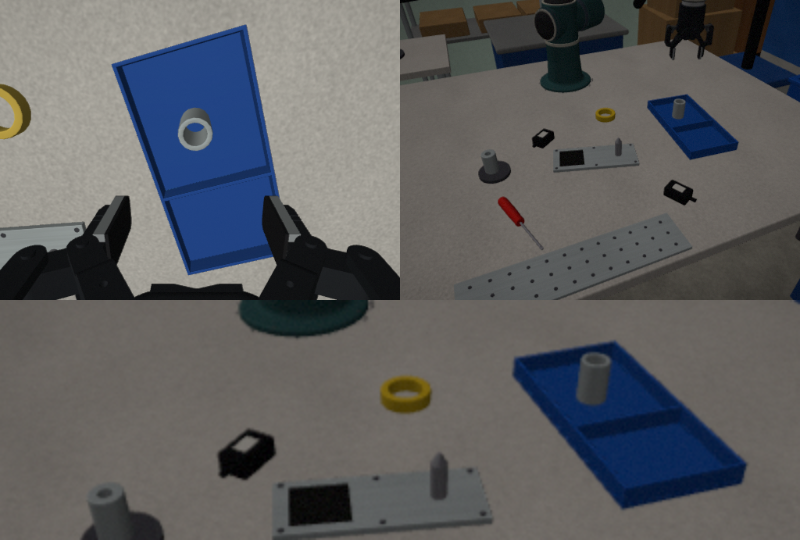

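The sleeve stands upright in the large bay (wrist panel (195,128)). The pin is free, the waiting sleeve is untouched on its disc, and the gripper is clear.

```bash
python3 -c "
from rig import env
print(env.job_done())"
```

```text
the job is handed in; nothing more can be done
None
```

The wide-bored sleeve was on the pad. I gripped it, lowered it over the gauge pin to about 1 mm above the plate with no contact force, and let go briefly so it could settle. It fitted, so I lifted it off, stood it in the large bay of the blue tray and handed the job in at about 17.5 s.

- **Final pictures:** the sleeve stands upright in the large bay, near the bay's centre. The tight sleeve is still on its disc, the pin is free, and the gripper is about 0.2 m up, touching nothing.
- **Small disagreements:** the wrist-camera positions were about 2 mm off the tool's reported position. I allowed for that when lining up with the pin. No check failed.
- **Not measured:** I judged the sleeve's tilt and the waiting sleeve's position by eye from the pictures.

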